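# Fit the faceplate on the welding positioner's studs

### The job

Fit the round faceplate with the bridge handle onto the welding positioner: turn it until its three holes match the studs on the spindle nose, which has stopped at an unknown angle, and slide it down fully home and flat on the seat. Feel for the studs gently: never press the plate against the positioner with more than 60 N. Then push the latch fully shut over the plate's rim, let go, and leave everything else on the table where it is.

Things in the scene. Friction and masses are not known exactly. Their poses are not given: they have to be found in the camera images.
- faceplate: The loose faceplate, 0.5 kg: an aluminium disc 116 mm across, 12 mm thick, lying flat, with a 32 mm centre bore and three 13 mm through holes on a 38 mm radius, at 90, 210 and 330 degrees from its +x towards +y (so any third of a turn fits). A steel bridge handle stands on top, along its x axis. Origin: centre of the disc's underside; z up.
- handle (a point): Middle of the faceplate's handle bar, 57 mm above the disc's underside. The straight bar runs along the plate's x axis: 72 mm long, 12 mm thick (y), 14 mm high, with a leg at each end (54 mm clear between the legs, 38 mm clear between bar and disc). Axes as the faceplate's.
- positioner: The fixed bench positioner: a grey box, 200 mm (x) by 240 mm (y, from -100 to +140), top 90 mm above the table. Origin: on the table below the spindle axis; z up. The steel spindle nose on its top is locked and cannot turn; its angle is not measured: three studs stand at 90, 210 and 330 degrees in this frame plus an unknown offset of up to 57 degrees either way (so at any angle).
- seat (a point): Centre of the nose's round seat face (110 mm across), on the spindle axis, 102 mm above the table; the plate's origin is here when home. Axes as the positioner's. Three studs on a 38 mm radius, 10 mm across, rise 18 mm above the face, the last 3 mm tapered. The plate's holes pass over them within about 2 degrees of turning.
- pilot_tip (a point): End of the nose's central pilot, on the spindle axis, 32 mm above the seat face, so 14 mm above the stud ends. The pilot is 29 mm across up to 24 mm above the seat face, then tapers to 18 mm across at this end; it centres the plate's bore before the plate reaches the studs.
- latch_post (a point): Centre of the top of the latch's upright post, 14 mm across, 42 mm tall on a block; top 164 mm above the table. On the positioner's +y side; it slides straight towards the spindle axis (the positioner's -y) with about 3 N drag and stays where left. Its flat tongue passes 2.5 mm over a plate that is home and strikes the edge of one that is not.
- latch (a joint): Travel of the latch in m: 0 fully open, 0.024 fully shut against its stop (tongue lapping about 12 mm over the plate's rim). It starts within 6 mm of open.
- plain_ring: Not part of the job: a plain steel ring, 110 mm across, 60 mm bore, 16 mm thick, no bolt holes and no handle, lying flat; origin at the centre of its underside
- offcut: Not part of the job: a steel angle offcut, 70 x 30 x 30 mm, lying on the table; origin under its middle
- spool: Not part of the job: a copper-coloured wire spool, 100 mm across, 55 mm high; origin at the centre of its underside
- spray_can: Not part of the job: a white spray can, 60 mm across, 170 mm high; origin at the centre of its underside
- wrench: Not part of the job: a steel wrench lying flat; origin under its middle
- hammer: Not part of the job: a hammer lying on the table; origin under its middle
- wire_brush: Not part of the job: a hand brush lying on the table; origin under its middle
- tape_roll: Not part of the job: a clear roll of tape, 90 mm across, 25 mm high; origin at the centre of its underside
Not all that is in view belongs to the job. What is meant by the faceplate is not purple or yellow, and is the larger of those in its own colour.

How it is judged:
On the way, in this order (a step that is already met when the one before it is completed fails the run):
1. the faceplate is fully home on the studs, flat on the seat (z of faceplate in the frame of seat between -0.003 and 0.0025 m and horizontal distance between faceplate and seat below 0.004 m and angle between faceplate's own z axis and vertical below 0.04 rad), for 0.2 s.
2. the latch is shut over the plate's rim (value of joint latch above 0.021 m), for 0.2 s.
At the end, for the whole second after the job is handed in: The faceplate is home on the nose: its underside within 2.5 mm of the seat face, its centre within 4 mm of the spindle axis, tilted less than 0.04 rad, at rest; the latch has travelled more than 21 mm of its 24 mm; nothing is held (all of step 1 and value of joint latch above 0.021 m and linear speed of faceplate below 0.02 m/s); the robot touches nothing.
It fails at once if the faceplate presses on the positioner with more than 60 N (contact force between faceplate and positioner above 60 N).
It fails at once if a bystander is moved by more than 30 mm (distance of any of plain_ring, offcut, spool, spray_can, wrench, hammer, wire_brush, tape_roll from where it was at the start of the episode above 0.03 m).
It also fails if it takes over 72 s, if anything falls off the work surface, if the arm or the gripper's body presses on something with over 40 N, if the wrist force passes 120 N, or if a joint passes its speed limit or range.

### The arm

A 6-joint arm with a two-finger parallel gripper is mounted at the origin on the work surface. World frame = base frame: x ahead of the robot, y to its left, z up, the work surface at z = 0. Lengths are in m, angles in rad, forces in N, time in s.
With the tool pointing down it reaches from about 0.225 to 0.875 m from the base axis. Payload 3.4 kg.
Tool frame: the origin (TCP) lies on the centre line of the jaws, within the pads' length; the fingertips stand 19 mm ahead of it and the grasp point (between the pads) is the TCP (nose_length is the distance from the TCP to the fingertips, in m); z points along the fingers, y is the direction in which the jaws open and shut (so a half turn about z gives the same grasp; the last joint's range is limited). The gripper opens to 85 mm and grips with 20 to 120 N. Pads are 22 mm wide; open, the fingers measure 114 mm over their backs; the gripper's body (76 mm by 85 mm) begins 54 mm behind the grasp point. The pads swing forward as they close: fully open they stand 13 mm farther back than shut.
Start: joints at [1.023, 0.276, 1.505, -0, 1.361, -0.121], TCP at [0.238, 0.523, 0.25] pointing down, gripper open.
Joint ranges: [-2.89, 2.89], [-0.75, 2.08], [0.22, 2.7], [-1.18, 4.32], [0.11, 2.71], [-2.7, 2.7]. Speed limits (rad/s): [2.57, 2.57, 3.14, 3.14, 3.14, 3.14].

### API

Orientations are given as a unit quaternion [w, x, y, z].
In Python, from rig import * gives the robot as it stands.
- The arm moves only by the shell command python3 -m jog 'ROWS' [OPENING] [FORCE]. ROWS is JSON, one flat list of numbers, 6 for each row, row after row: the shift along the tool's x, y, z in mm, then the turn, a rotation vector about the tool's x, y, z in degrees. In form: [tx, ty, tz, wx, wy, wz, tx, ty, tz, wx, wy, wz, ...]. A call has 1 to 10 rows; each row is the pose to reach, as a shift and turn from the pose commanded when the call began, along the tool's axes at that moment; what a row does not reach only later rows make up. A row lasts 1/8 s, in which the tool goes at most 62.5 mm and 10.7 degrees, less where a joint would pass 70% of its speed; a pose out of reach is approached as far as the arm can. A call with a gripper value outside its range is refused whole. OPENING is the closure, from 0 (fully open) to 1 (shut), set as the call begins (- or left out, the last holds). The fingers move at their own pace and stop on an object; FORCE is the grip in N (left out, the last holds). Time passes only in rows, so rows that repeat a pose let the fingers close. It gives the time, the measured TCP pose, the force and the opening at its end, in the units of the state.
- get_state(): the state, without advancing time (a new reading comes with each control period).
- get_image(name): name is "scene" or "side" or "wrist"; returns a dict with "frame" (400x640x3 uint8, red, green, blue), "camera_matrix" (3x3 intrinsics, pixels), "k1" (the pictures are not rectified: a ray, as slopes to the right and down, at radius r is drawn at 1 + k1 r^2 times it, then the intrinsics apply), "rvec" (rotation vector, rad) and "tvec" (3), from world to camera coordinates, as OpenCV has them. Camera axes: x right, y down, z forward; pixel columns grow to the right and rows downward; lengths in m; the calibration is good to about 2 mm. A picture is of the moment at which its call begins. There is no depth.
- sign_off(): hands the job in, once; it reports no verdict.
The state is a dict: "clock": time; "qpos": joint angles; "qd": joint speeds; "effort": joint torques, N m; "position": TCP position; "ee_rot": TCP orientation; "contact_force": force on the tool from outside, world axes, zero at the start; "moment": the same for the moment, N m; "width": finger opening in m.
Only numpy, scipy, OpenCV 4.12 (cv2) and the standard library are available. Lean on these libraries where they do the work, as an engineer would, in place of code of your own. Each camera call takes 0.05 s, during which the arm holds its last target.

## Working session

There is one attempt and no reset: what is moved stays moved. The work goes in short steps, Python scripts to look and compute and a shell command to move; the robot and the scene stay as the last step left them, time stands still between calls to the robot, and variables do not carry over. Pictures are saved under pics/ and viewed, and the job is handed in when it is done.

```bash
mkdir -p pics; ls
python3 - <<'E'
from rig import *
import cv2
print(get_state())
for n in ["scene","side","wrist"]:
    d=get_image(n); cv2.imwrite(f"pics/{n}0.png",d["frame"][:,:,::-1]); print(n,d["camera_matrix"].tolist(),d["k1"],d["rvec"],d["tvec"])
E
```

```text
pics
{'clock': 0.0, 'qpos': array([ 1.02301688e+00,  2.76634267e-01,  1.50615733e+00, -4.08110487e-06,
        1.36069643e+00, -1.21002886e-01]), 'qd': array([ 0.00082576,  0.0004257 , -0.0005244 ,  0.00030819,  0.00146565,
       -0.00071218]), 'effort': array([ 6.39873560e-04, -4.16761708e+01, -2.45802498e+01, -5.11732542e-04,
        1.09007297e-02,  2.11900283e-05]), 'position': array([0.23775983, 0.52299135, 0.24940764]), 'ee_rot': array([-3.09140963e-04,  2.11772026e-01,  9.77318633e-01, -8.95850953e-04]), 'contact_force': array([1.05763003, 0.15465849, 0.05475619]), 'moment': array([-0.01499408,  0.04051122,  0.00066406]), 'width': 0.08547493972292126}
scene [[366.43881339799026, 0.0, 324.5163673765766], [0.0, 366.43881339799026, 198.20000101687063], [0.0, 0.0, 1.0]] -0.01597610540754907 [ 2.20940332  0.57832172 -0.25505196] [-0.53061063 -0.09268607  1.43338074]
side [[399.9879363746352, 0.0, 326.05966533824505], [0.0, 399.9879363746352, 202.26283500252327], [0.0, 0.0, 1.0]] -0.07624363202350079 [ 0.29433275 -2.78031116  1.23524711] [0.59252451 0.17536224 1.18942592]
wrist [[280.32298687784527, 0.0, 320.46109650005326], [0.0, 280.32298687784527, 200.37265393554628], [0.0, 0.0, 1.0]] -0.027777629641558436 [-2.39726001 -1.54114432 -0.25719948] [-0.57382704 -0.04170004  0.38066263]
```

View pics/scene0.png

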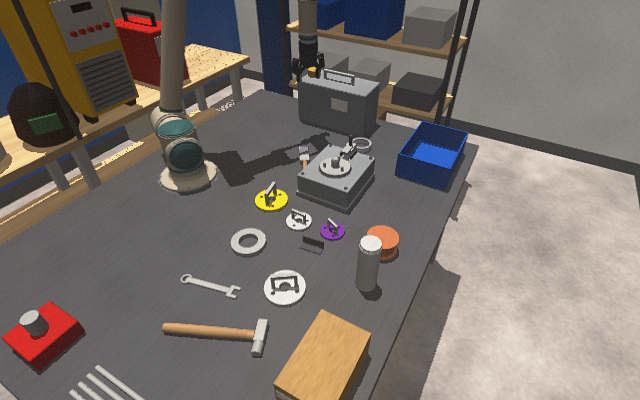

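View pics/side0.png

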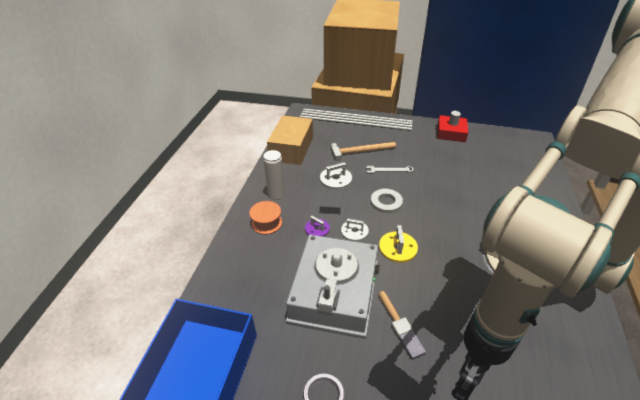

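View pics/wrist0.png

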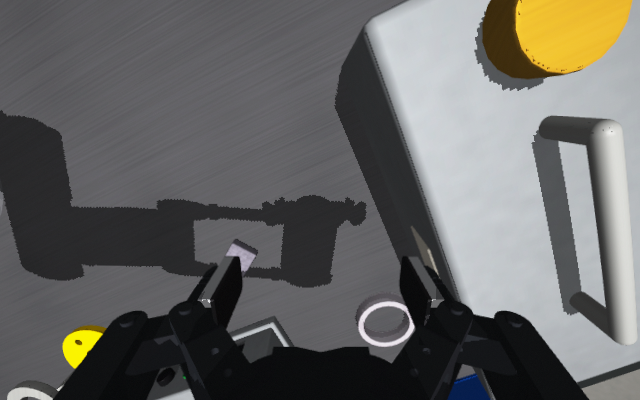

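Candidates with a handle are yellow (271,200), purple (332,231), and white at (299,220) and (285,287) in the scene view. Yellow and purple are excluded, so I need the larger of the two white ones. I'll measure them in enlarged crops.

Run:
```python
import cv2
a=cv2.imread("pics/scene0.png");b=cv2.imread("pics/side0.png")
def c(im,x0,y0,w,h,s,n): cv2.imwrite("pics/"+n,cv2.resize(im[y0:y0+h,x0:x0+w],None,fx=s,fy=s,interpolation=cv2.INTER_CUBIC))
c(a,240,190,133,120,6,"c1.png"); c(b,290,155,133,100,6,"c2.png"); c(a,290,125,100,90,6.6,"c3.png"); c(b,280,225,110,110,5.4,"c4.png")
```

```text
(no output)
```

View pics/c1.png

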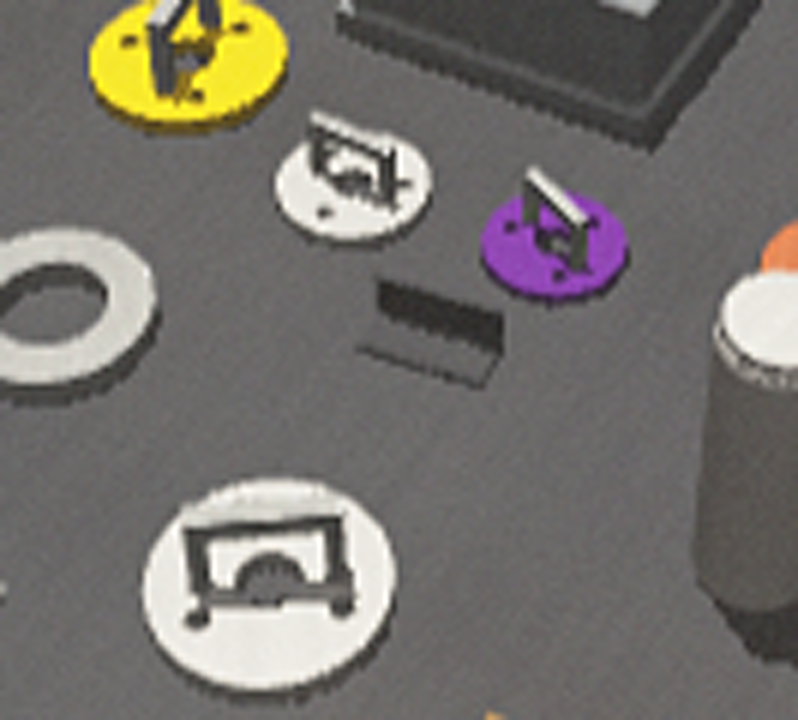

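View pics/c2.png

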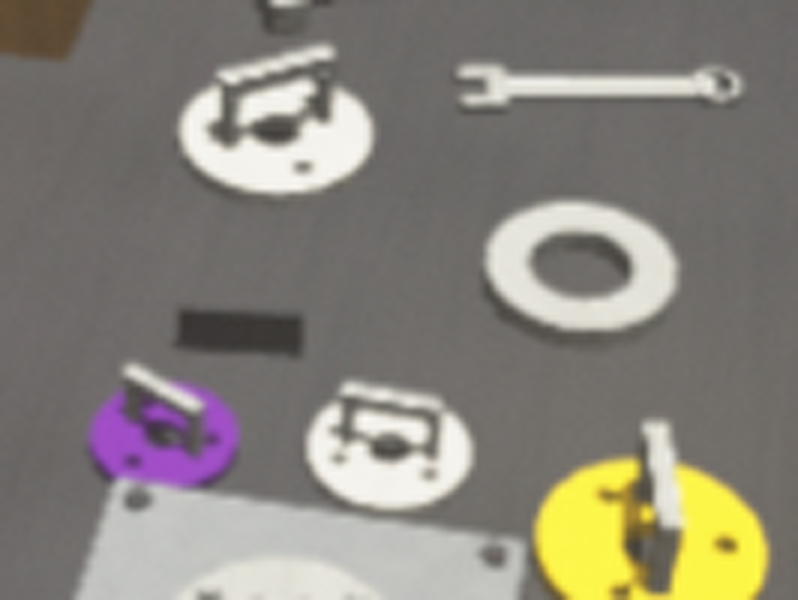

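View pics/c3.png

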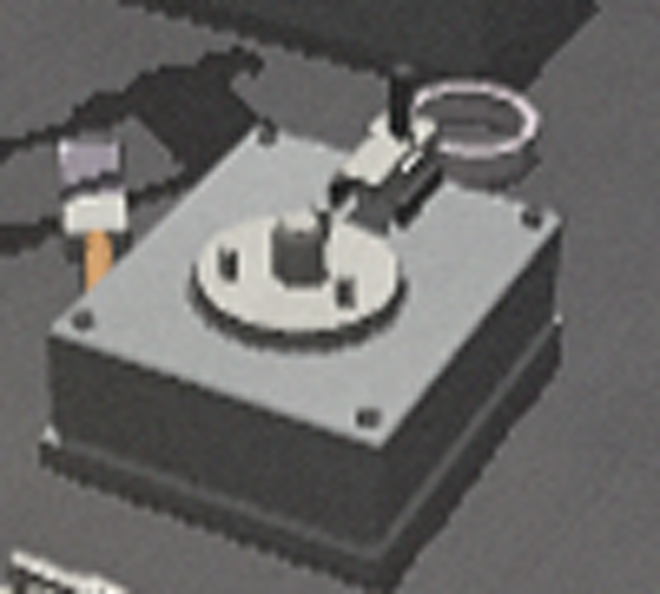

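View pics/c4.png

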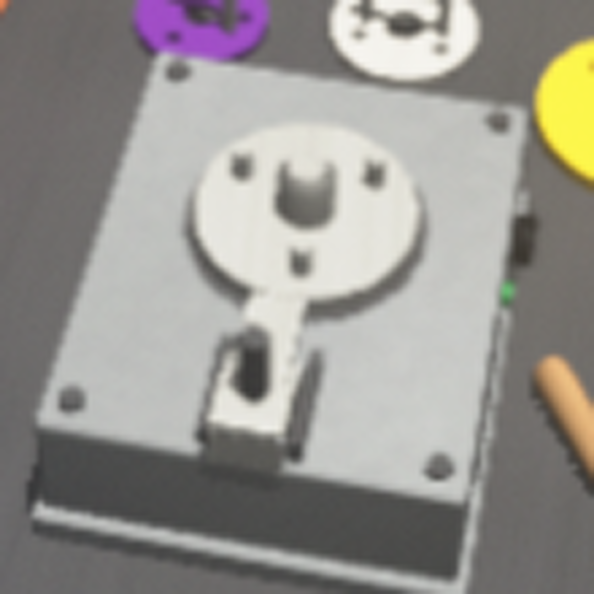

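```bash
cat > h.py <<'E'
import numpy as np, cv2
from scipy.optimize import least_squares
from scipy.spatial.transform import Rotation as Ro
def cam(d): 
    R,_=cv2.Rodrigues(np.array(d["rvec"],float)); return dict(K=np.array(d["camera_matrix"]),k=d["k1"],R=R,t=np.array(d["tvec"],float).ravel())
def save(d,f): 
    import pickle; pickle.dump(d,open(f,"wb"))
def load(f):
    import pickle; return pickle.load(open(f,"rb"))
def D(c): return np.array([c["k"],0,0,0,0.])
def proj(c,P):
    P=np.atleast_2d(P); return cv2.projectPoints(P.astype(float),cv2.Rodrigues(c["R"])[0],c["t"],c["K"],D(c))[0][:,0]
def ray(c,uv):
    n=cv2.undistortPointsIter(np.array([[uv]],float),c["K"],D(c),None,None,(3,50,1e-9))[0,0]
    return -c["R"].T@c["t"], c["R"].T@np.array([n[0],n[1],1.])
def onz(c,uv,z):
    o,d=ray(c,uv); return o+d*(z-o[2])/d[2]
def tri(obs):
    A=0;b=0
    for c,uv in obs:
        o,d=ray(c,uv); d=d/np.linalg.norm(d); M=np.eye(3)-np.outer(d,d); A=A+M; b=b+M@o
    X=np.linalg.solve(A,b); e=[np.linalg.norm(proj(c,X)[0]-uv) for c,uv in obs]
    return X,np.round(e,2)
E
python3 - <<'E'
from rig import *
from h import *
for n in ["scene","side","wrist"]: save(get_image(n),f"{n}0.pkl")
s=cam(load("scene0.pkl")); d=cam(load("side0.pkl"))
f=lambda u,v,x0,y0,k:np.array([x0+(u+.5)/k-.5,y0+(v+.5)/k-.5])
c1=lambda u,v:f(u,v,240,190,6);c2=lambda u,v:f(u,v,290,155,6);c3=lambda u,v:f(u,v,290,125,6.6);c4=lambda u,v:f(u,v,280,225,5.4)
np.set_printoptions(precision=4,suppress=True)
for nm,l,r,l2,r2 in [("big?",(143,580),(397,578),(178,132),(374,132)),("small?",(275,183),(432,185),(306,445),(473,448))]:
    print(nm,np.linalg.norm(onz(s,c1(*l),.012)-onz(s,c1(*r),.012)),np.linalg.norm(onz(d,c2(*l2),.012)-onz(d,c2(*r2),.012)))
print("bore/disc big", tri([(s,c1(270,582)),(d,c2(276,133))]))
print("bar", onz(d,c2(222,78),.064),onz(d,c2(333,50),.064))
print("pilot tip",tri([(s,c3(297,217)),(d,c4(306,168))]))
print("seat",tri([(s,c3(298,272)),(d,c4(307,210))]), onz(s,c3(298,272),.102),onz(d,c4(307,210),.102))
print("post",tri([(s,c3(401,75)),(d,c4(252,335))]))
for q in [(242,160),(375,168),(301,255)]: 
    print("stud",onz(d,c4(*q),.120))
for q in [(177,70),(498,120),(70,400),(438,467)]: print("screw",onz(d,c4(*q),.09))
E
```

```text
big? 0.11785395796254533 0.12010794728790619
small? 0.08746159094771647 0.08850906171907057
bore/disc big (array([ 0.6263, -0.2635,  0.0114]), array([0.08, 0.06]))
bar [ 0.656 -0.243  0.064] [ 0.5964 -0.2843  0.064 ]
pilot tip (array([0.5321, 0.2094, 0.1355]), array([0.62, 0.85]))
seat (array([0.5329, 0.2078, 0.1014]), array([0.17, 0.22])) [0.5327 0.207  0.102 ] [0.5334 0.2085 0.102 ]
post (array([0.5336, 0.3287, 0.1623]), array([0.44, 0.71]))
stud [0.5679 0.199  0.12  ]
stud [0.5035 0.1904 0.12  ]
stud [0.5285 0.2501 0.12  ]
screw [0.62   0.1206 0.09  ]
screw [0.45   0.1201 0.09  ]
screw [0.6199 0.3312 0.09  ]
screw [0.4497 0.3311 0.09  ]
```

Run:
```python
from h import *
np.set_printoptions(precision=4,suppress=True)
w=load("wrist0.pkl"); c=cam(w); C=-c["R"].T@c["t"]
p=np.array([.23776,.52299,.2494]); q=[-3.09140963e-04,2.11772026e-01,9.77318633e-01,-8.95850953e-04]
T=Ro.from_quat([q[1],q[2],q[3],q[0]]).as_matrix()
print("cam in tool",T.T@(C-p)); print("cam axes in tool (cols x,y,z)\n",T.T@c["R"].T); print(T)
s=cam(load("scene0.pkl"));d=cam(load("side0.pkl"))
print("can top",onz(s,(370,243),.17), "spool",onz(d,(265,210),.055))
```

```text
cam in tool [ 0.084  -0.0002 -0.1237]
cam axes in tool (cols x,y,z)
 [[-0.0015 -0.9451 -0.3268]
 [ 1.     -0.0019  0.0009]
 [-0.0015 -0.3268  0.9451]]
[[-0.9103  0.4139 -0.001 ]
 [ 0.4139  0.9103 -0.0016]
 [ 0.0002 -0.0019 -1.    ]]
can top [ 0.8139 -0.1369  0.17  ] spool [0.8041 0.0048 0.055 ]
```

```bash
python3 -m jog '[-60,-36,-8,0,0,5, -120,-72,-16,0,0,15, -180,-108,-25,0,0,25, -240,-144,-33,0,0,35, -300,-180,-41,0,0,45, -368,-216,-50,0,0,55, -368,-216,-50,0,0,65, -368,-216,-50,0,0,75, -368,-216,-50,0,0,85, -368,-216,-50,0,0,95]' 0
python3 -m jog '[0,0,0,0,0,10, 0,0,0,0,0,20, 0,0,0,0,0,25, 0,0,0,0,0,25]'
python3 - <<'E'
from rig import *
from h import *
d=get_image("wrist"); save(d,"w1.pkl"); cv2.imwrite("pics/w1.png",d["frame"][:,:,::-1]); print(get_state())
E
```

```text
clock: 1.55
position: [0.4837, 0.1741, 0.3002]
ee_rot: [-0.0, 0.865, 0.501, -0.0]
contact_force: [0.1, 0.3, -0.1]
width: 0.0856
clock: 2.05
position: [0.4835, 0.1745, 0.3003]
ee_rot: [-0.0, 0.952, 0.306, -0.0]
contact_force: [0.8, -0.2, 0.0]
width: 0.0853
{'clock': 2.1, 'qpos': array([2.10807498e-01, 1.58197493e-01, 1.53862131e+00, 6.99308441e-05,
       1.44478388e+00, 1.15966073e+00]), 'qd': array([ 9.77496513e-05,  1.03961677e-03,  9.63546421e-04, -6.17931258e-04,
        5.40585012e-04,  7.87334783e-04]), 'effort': array([-5.94553494e-03, -3.51459110e+01, -2.52809447e+01, -1.45476320e-04,
        5.24240513e-04,  4.23459546e-02]), 'position': array([0.48356424, 0.174472  , 0.30028813]), 'ee_rot': array([-3.50158611e-05,  9.52038085e-01,  3.05979546e-01, -1.52202014e-06]), 'contact_force': array([0.00716832, 0.16856658, 1.67860189]), 'moment': array([-0.03909368, -0.04303572, -0.03344455]), 'width': 0.08523355391208423}
```

View pics/w1.png

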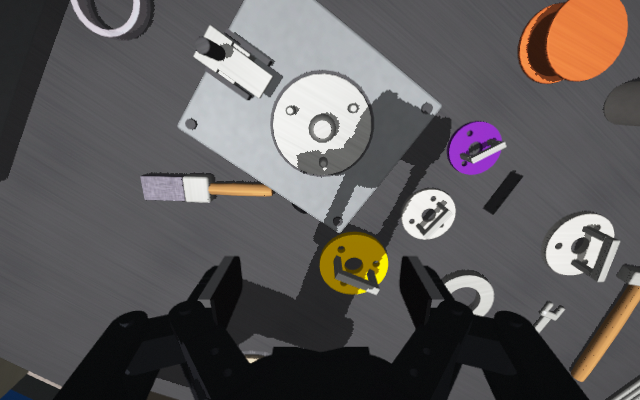

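Run:
```python
import cv2
a=cv2.imread("pics/w1.png")
cv2.imwrite("pics/w1a.png",cv2.resize(a[65:180,190:380],None,fx=4,fy=4,interpolation=cv2.INTER_CUBIC)); 
cv2.imwrite("pics/w1b.png",cv2.resize(a[15:105,180:300],None,fx=6,fy=6,interpolation=cv2.INTER_CUBIC));cv2.imwrite("pics/w1c.png",cv2.resize(a[200:290,530:640],None,fx=6,fy=6,interpolation=cv2.INTER_CUBIC))
```

```text
(no output)
```

View pics/w1a.png

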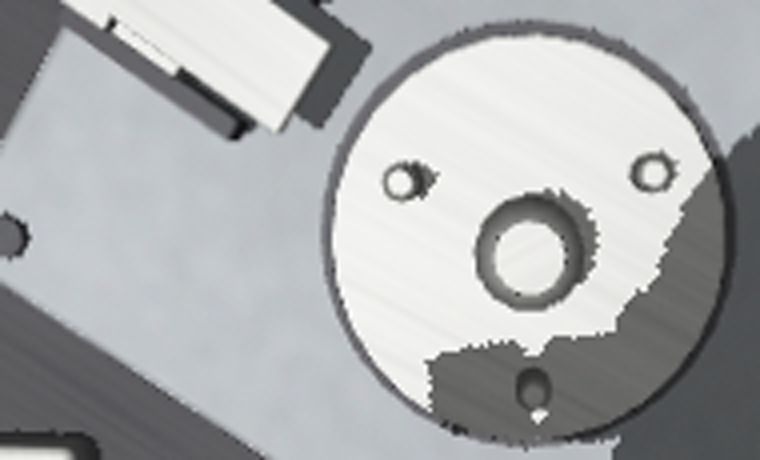

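View pics/w1b.png

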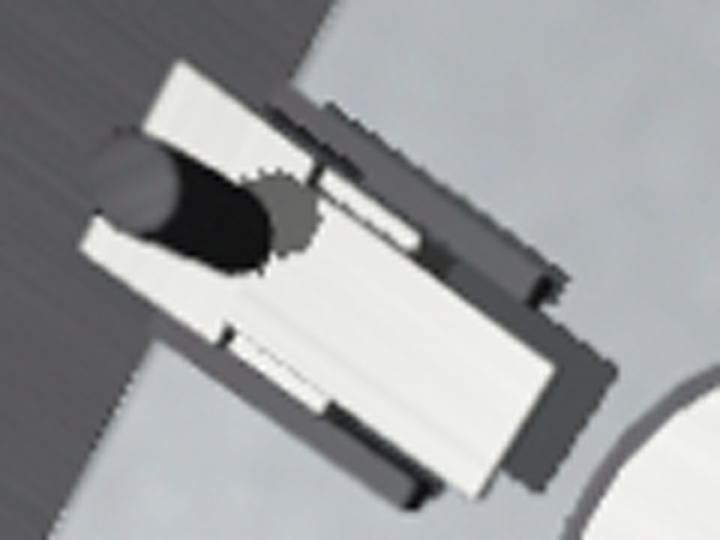

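View pics/w1c.png

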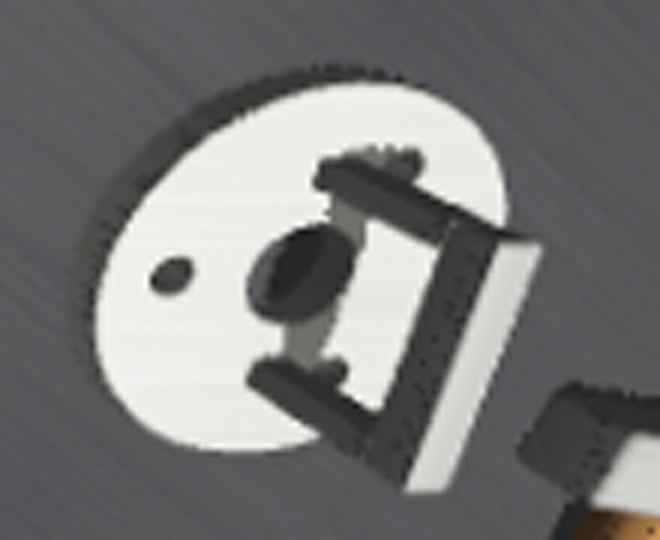

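Run:
```python
from h import *
np.set_printoptions(precision=4,suppress=True)
c=cam(load("w1.pkl")); f=lambda u,v,x0,y0,k:np.array([x0+(u+.5)/k-.5,y0+(v+.5)/k-.5])
a=lambda u,v:f(u,v,190,65,4)
print("pilot",onz(c,a(529,258),.134)); A=onz(c,a(401,182),.12);B=onz(c,a(654,173),.12)
X=[A,B]
for q in [(533,385),(534,390)]: print("s3 body",onz(c,a(*q),.111))
# disc edge: seat face
E=[(332,235),(723,235),(528,35),(390,95),(672,102),(440,425),(640,420)]
P=np.array([onz(c,a(*e),.102)[:2] for e in E]); r=least_squares(lambda x:np.hypot(*(P-x[:2]).T)-x[2],[.53,.2,.055]); print("disc",r.x,r.fun)
O=r.x[:2]
for x in X+[onz(c,a(533,384),.111)]: v=x[:2]-O; print(x,np.hypot(*v),np.degrees(np.arctan2(v[1],v[0])))
print(np.degrees(np.arctan2(*(X[0]-X[1])[:2][::-1])),np.linalg.norm(X[0]-X[1]), 2*.038*np.sin(np.pi/3))
b=lambda u,v:f(u,v,180,15,6); print("post top",onz(c,b(135,182),.164)); print("tongue tip",onz(c,b(555,370),.118),onz(c,b(480,497),.118), "back",onz(c,b(180,62),.122),onz(c,b(80,245),.122))
g=lambda u,v:f(u,v,530,200,6)
print("bar",onz(c,g(522,240),.064),onz(c,g(427,491),.064)); print("hole",onz(c,g(172,276),.012),"bore",onz(c,g(301,274),.012))
print("screws",[onz(c,q,.09) for q in [(191,124),(337,221),(428,107)]])
```

```text
pilot [0.5334 0.208  0.134 ]
s3 body [0.5042 0.1856 0.111 ]
s3 body [0.5032 0.1845 0.111 ]
disc [0.5319 0.2068 0.0556] [-0.0007 -0.0014  0.0009  0.0003 -0.0002 -0.0006  0.0016]
[0.5288 0.2454 0.12  ] 0.03863078196785541 94.62396054687419
[0.5686 0.1935 0.12  ] 0.03899292835384086 -20.019067122350826
[0.5044 0.1857 0.111 ] 0.03470436642556316 -142.53606903700472
127.47391335335239 0.0653372233747199 0.06581793068761733
post top [0.5334 0.3307 0.164 ]
tongue tip [0.5455 0.2782 0.118 ] [0.5211 0.2778 0.118 ] back [0.5496 0.3504 0.122 ] [0.517  0.3511 0.122 ]
bar [ 0.6554 -0.2405  0.064 ] [ 0.5965 -0.2831  0.064 ]
hole [ 0.6033 -0.2317  0.012 ] bore [ 0.6256 -0.2624  0.012 ]
screws [array([0.4474, 0.3328, 0.09  ]), array([0.4478, 0.1225, 0.09  ]), array([0.6207, 0.1221, 0.09  ])]
```

The faceplate is the 118 mm white disc at wrist px (580,245), i.e. scene (285,287). The other white one measures only 88 mm. Its visible hole gives a plate angle of about 36°, and the studs are at an offset of about +7.5°. I'll move the camera over the plate.

```bash
python3 -m jog '[-24,55,8,0,0,0, -48,110,16,0,0,0, -72,165,26,0,0,0, -96,220,38,0,0,0, -120,275,50,0,0,0, -144,330,62,0,0,0, -168,385,72,0,0,0, -188,438,80,0,0,0, -188,438,80,0,0,0, -188,438,80,0,0,0]'
python3 - <<'E'
from rig import *
from h import *
d=get_image("wrist"); save(d,"w2.pkl"); cv2.imwrite("pics/w2.png",d["frame"][:,:,::-1]); s=get_state(); print(s["position"],s["ee_rot"])
cv2.imwrite("pics/w2a.png",cv2.resize(d["frame"][60:260,190:450,::-1],None,fx=3,fy=3,interpolation=cv2.INTER_CUBIC))
E
```

```text
clock: 3.35
position: [0.585, -0.2909, 0.2198]
ee_rot: [-0.001, 0.952, 0.305, -0.0]
contact_force: [0.4, 0.5, -0.1]
width: 0.0854
[ 0.5850549  -0.29026766  0.22026522] [-5.48408624e-04  9.52136191e-01  3.05673637e-01 -2.18406148e-05]
```

View pics/w2a.png

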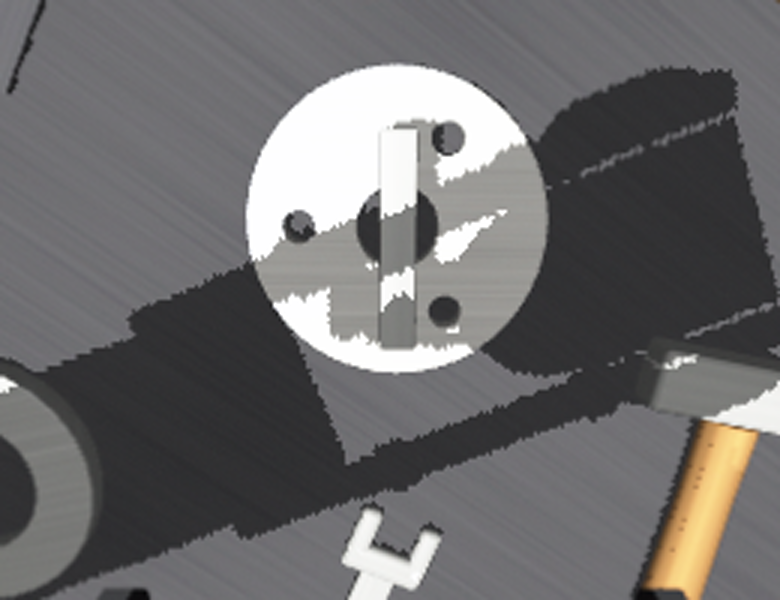

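Run:
```python
from h import *
np.set_printoptions(precision=4,suppress=True)
c=cam(load("w2.pkl")); f=lambda u,v:np.array([190+(u+.5)/3-.5,60+(v+.5)/3-.5])
A=onz(c,f(398.5,127),.064);B=onz(c,f(398,349),.064); v=A-B; print("bar",A,B,(A+B)/2,np.linalg.norm(v),np.degrees(np.arctan2(v[1],v[0])))
H=[onz(c,f(*q),.012)[:2] for q in [(448,139),(298,227),(444.5,311)]]
O=np.mean(H,0); print("holes centre",O,[(np.hypot(*(h-O)),np.degrees(np.arctan2(*(h-O)[::-1]))) for h in H])
E4=[(247,218),(547,218),(397,65),(397,373)]
P=np.array([onz(c,f(*e),.012) for e in E4]); print("disc",P.mean(0),np.linalg.norm(P[0]-P[1]),np.linalg.norm(P[2]-P[3]))
c1=cam(load("w1.pkl")); g=lambda u,v:np.array([530+(u+.5)/6-.5,200+(v+.5)/6-.5])
print(tri([(c,f(398.5,127)),(c1,g(522,240))]),tri([(c,f(398,349)),(c1,g(427,491))]))
```

```text
bar [ 0.656  -0.2426  0.064 ] [ 0.5977 -0.2842  0.064 ] [ 0.6269 -0.2634  0.064 ] 0.07168616891159771 35.46188068341217
holes centre [ 0.6261 -0.2635] [(np.float64(0.03771958235194542), np.float64(5.043523485359066)), (np.float64(0.038163363999349595), np.float64(125.21464654043893)), (np.float64(0.03784524924077854), np.float64(-114.2885536927916))]
disc [ 0.6276 -0.2626  0.012 ] 0.11552926482225949 0.11661162060326069
(array([ 0.656 , -0.2427,  0.0623]), array([0.12, 0.08])) (array([ 0.597 , -0.2845,  0.0628]), array([0.41, 0.27]))
```

```bash
python3 -m jog '[25,1,40,0,0,0, 50,2,80,0,0,0, 50,2,120,0,0,0, 50,2,145,0,0,0, 50,2,161,0,0,0, 50,2,161,0,0,0]'
python3 -m jog '[0,0,0,0,0,0, 0,0,0,0,0,0, 0,0,0,0,0,0, 0,0,0,0,0,0, 0,0,0,0,0,0, 0,0,0,0,0,0]' 1 60
python3 -m jog '[0,0,-10,0,0,0, 0,0,-25,0,0,0, 0,0,-50,0,0,0, 0,0,-50,0,0,0]'
python3 - <<'E'
from rig import *
from h import *
d=get_image("wrist"); save(d,"w3.pkl"); cv2.imwrite("pics/w3.png",d["frame"][:,:,::-1]); s=get_state(); print(s["position"],s["ee_rot"],s["contact_force"],s["moment"],s["width"])
E
```

```text
clock: 4.15
position: [0.6267, -0.2625, 0.0589]
ee_rot: [-0.001, 0.952, 0.306, -0.0]
contact_force: [-0.0, 0.5, 0.3]
width: 0.0857
clock: 4.9
position: [0.627, -0.2635, 0.0599]
ee_rot: [-0.0, 0.952, 0.305, 0.0]
contact_force: [-2.1, 2.1, 5.8]
width: 0.0107
clock: 5.4
position: [0.6289, -0.2648, 0.1117]
ee_rot: [0.002, 0.952, 0.305, 0.002]
contact_force: [0.5, -0.3, -6.5]
width: 0.0107
[ 0.62783753 -0.26418833  0.11016664] [9.31973896e-04 9.52277406e-01 3.05231213e-01 8.82987315e-04] [-0.02063607  0.56095525 -6.57391378] [ 0.04084484  0.02744766 -0.00489123] 0.010722537977930947
```

View pics/w3.png

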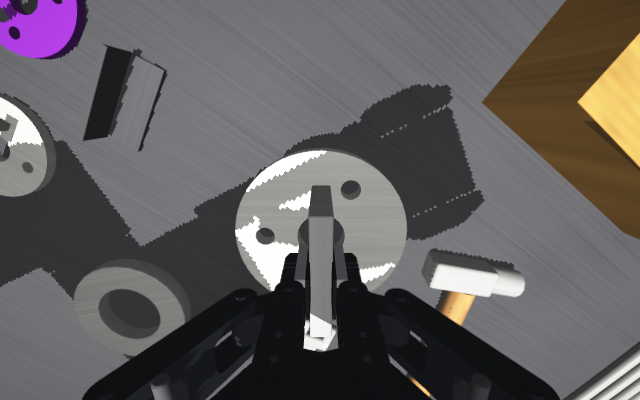

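```bash
python3 -m jog '[0,0,-40,0,0,0, 4,-9,-80,0,0,2, 16,-36,-110,0,0,5, 34,-76,-110,0,0,8, 54,-120,-110,0,0,11, 76,-168,-110,0,0,14, 98,-216,-110,0,0,17, 120,-266,-110,0,0,20, 142,-316,-110,0,0,23, 162,-360,-110,0,0,26]'
python3 -m jog '[16,-40,0,0,0,1, 20,-49,0,0,0,1, 20,-49,0,0,0,1, 20,-49,0,0,0,1]'
python3 - <<'E'
from rig import *
from h import *
d=get_image("wrist"); save(d,"w4.pkl"); cv2.imwrite("pics/w4.png",d["frame"][:,:,::-1]); s=get_state(); print(s["position"],s["ee_rot"],s["contact_force"],s["moment"],s["width"],s["qpos"])
d=get_image("side"); save(d,"s4.pkl");cv2.imwrite("pics/s4.png",d["frame"][:,:,::-1])
d=get_image("scene"); save(d,"c4.pkl");cv2.imwrite("pics/sc4.png",cv2.resize(d["frame"][90:230,250:430,::-1],None,fx=4,fy=4,interpolation=cv2.INTER_CUBIC))
E
```

```text
clock: 6.7
position: [0.5481, 0.1251, 0.218]
ee_rot: [-0.0, 0.997, 0.083, -0.001]
contact_force: [1.5, -0.1, -6.8]
width: 0.0113
clock: 7.2
position: [0.5608, 0.1737, 0.2186]
ee_rot: [0.001, 0.997, 0.074, -0.001]
contact_force: [0.0, 0.3, -6.4]
width: 0.0106
[0.56091146 0.17360746 0.21882698] [ 3.97671301e-04  9.97266918e-01  7.38789809e-02 -6.57428978e-04] [ 0.07656064  0.33876081 -6.98636705] [-0.00213665 -0.00067182 -0.00238039] 0.01102075018020925 [ 1.82070361e-01  3.13567458e-01  1.52963279e+00 -6.73385090e-04
  1.29978547e+00  1.60515466e+00]
```

View pics/w4.png

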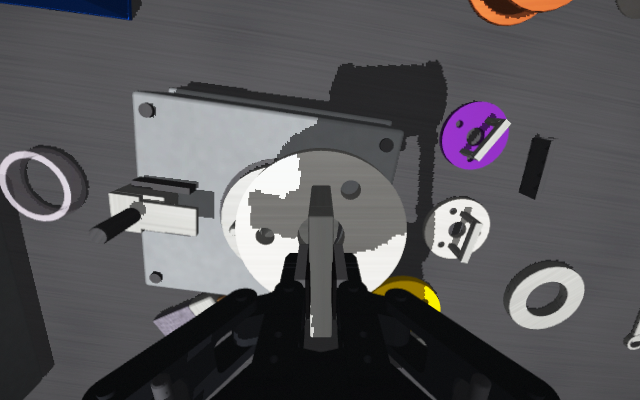

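View pics/sc4.png

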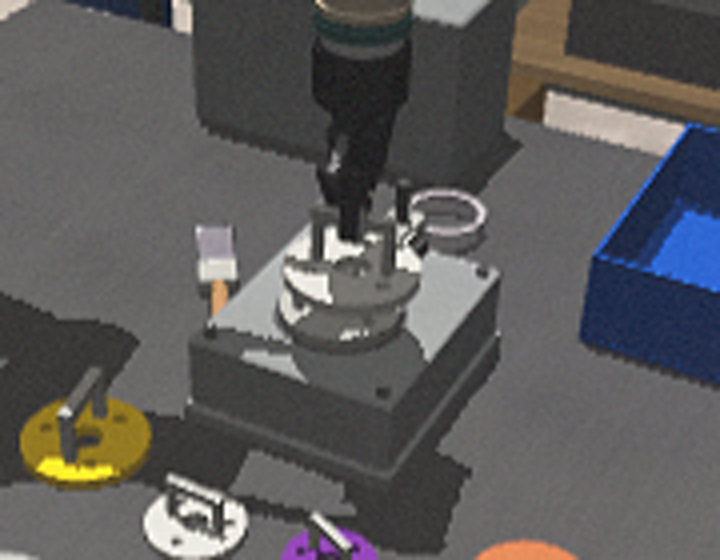

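View pics/s4.png

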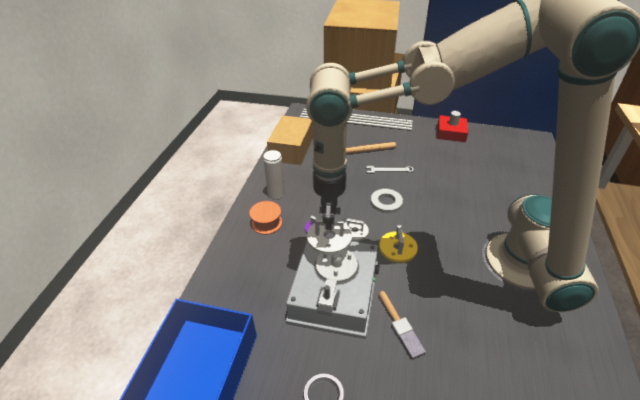

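```bash
python3 - <<'E'
import cv2
a=cv2.imread("pics/w4.png"); cv2.imwrite("pics/w4a.png",cv2.resize(a[140:310,215:425],None,fx=3.6,fy=3.6,interpolation=cv2.INTER_CUBIC))
E
python3 -m jog '[-10,-19,0,0,0,1, -22,-38,0,0,0,1, -22,-38,0,0,0,1, -22,-38,0,0,0,1]'
python3 - <<'E'
from rig import *
from h import *
d=get_image("wrist"); save(d,"w5.pkl"); cv2.imwrite("pics/w5.png",cv2.resize(d["frame"][100:310,150:430,::-1],None,fx=2.8,fy=2.8,interpolation=cv2.INTER_CUBIC)); s=get_state(); print(s["position"],s["ee_rot"],s["contact_force"])
E
```

```text
clock: 7.85
position: [0.5339, 0.2092, 0.2195]
ee_rot: [0.0, 0.998, 0.066, 0.0]
contact_force: [-0.9, 0.1, -6.3]
width: 0.0108
[0.53412639 0.20906489 0.21949474] [2.20440172e-04 9.97822644e-01 6.59523117e-02 4.64785535e-04] [-0.24372644  0.57077043 -6.2240725 ]
```

View pics/w4a.png

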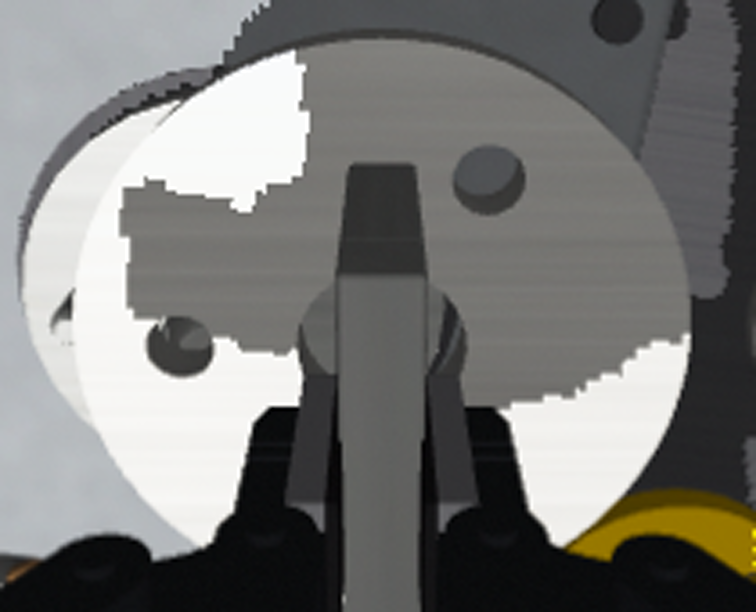

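View pics/w5.png

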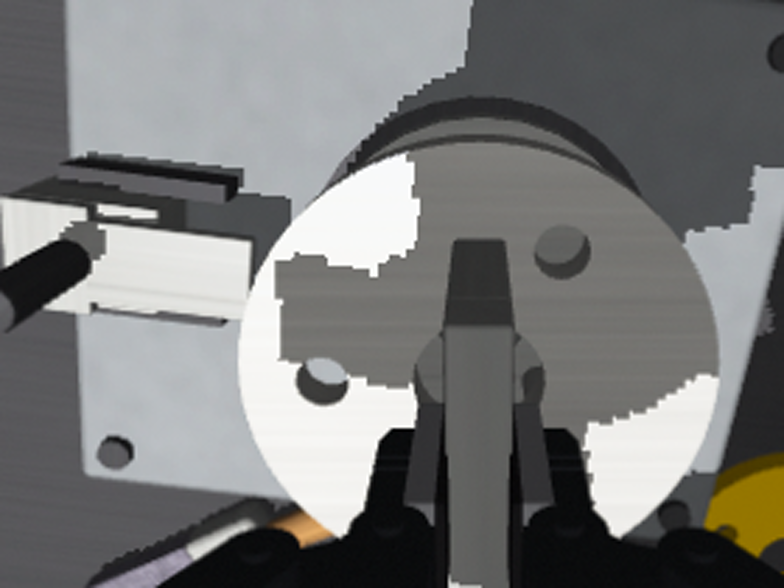

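Run:
```python
from h import *
np.set_printoptions(precision=4,suppress=True)
def go(w,f,hs,E,z):
    c=cam(load(w)); H=[onz(c,f(*q),z)[:2] for q in hs]
    v=H[1]-H[0]; print("chord",np.hypot(*v),.0658,"theta",np.degrees(np.arctan2(v[1],v[0]))-150+30)
    P=np.array([onz(c,f(*e),z)[:2] for e in E]); r=least_squares(lambda x:np.hypot(*(P-x[:2]).T)-.058,[.53,.2]); print("disc",r.x,r.fun)
    # centre from holes
    th=np.arctan2(v[1],v[0])-np.radians(120); m=(H[0]+H[1])/2; print("centre from holes",m-.019*np.array([np.cos(th+np.radians(30)),np.sin(th+np.radians(30))]))
go("w5.pkl",lambda u,v:np.array([150+(u+.5)/2.8-.5,100+(v+.5)/2.8-.5]),[(562.5,252),(322,382)],[(238,365),(719,365),(480,141),(310,200),(650,200)],.1723)
go("w4.pkl",lambda u,v:np.array([215+(u+.5)/3.6-.5,140+(v+.5)/3.6-.5]),[(489,180),(180,347)],[(74,300),(690,300),(390,40),(200,98),(560,90)],.1716)
```

```text
chord 0.06549598079499706 0.0658 theta 7.445008225795718
disc [0.5345 0.2087] [-0.0002 -0.0004 -0.0005  0.0002  0.0005]
centre from holes [0.5341 0.2086]
chord 0.06535783757799496 0.0658 theta 8.370741630778923
disc [0.5601 0.1729] [-0.0001 -0.0005  0.0002 -0.0004  0.0002]
centre from holes [0.5609 0.1731]
```

```bash
python3 -m jog '[-1,0.6,8,0,0,0, -1,0.6,16,0,0,0, -1,0.6,22,0,0,0, -1,0.6,27,0,0,0, -1,0.6,31,0,0,0, -1,0.6,35,0,0,0, -1,0.6,38,0,0,0, -1,0.6,38,0,0,0]'
python3 -m jog '[0,0,1,0,0,0,0,0,2,0,0,0,0,0,2,0,0,0]'
python3 -m jog '[0,0,1,0,0,0,0,0,2,0,0,0,0,0,2,0,0,0]'
```

```text
clock: 8.9
position: [0.5328, 0.2086, 0.1811]
ee_rot: [0.0, 0.998, 0.066, -0.0]
contact_force: [-0.1, 0.7, -5.0]
width: 0.0105
clock: 9.28
position: [0.5329, 0.2086, 0.1793]
ee_rot: [-0.0, 0.998, 0.066, -0.0]
contact_force: [-1.2, -0.6, -6.5]
width: 0.0108
clock: 9.65
position: [0.5329, 0.2086, 0.1772]
ee_rot: [-0.0, 0.998, 0.066, -0.0]
contact_force: [0.3, 0.7, -6.6]
width: 0.0108
```

```bash
for i in 1 2; do python3 -m jog '[0,0,1,0,0,0,0,0,2,0,0,0,0,0,2,0,0,0]'; done
python3 - <<'E'
from rig import *
print(get_state()["moment"],get_state()["contact_force"])
E
```

```text
clock: 10.02
position: [0.5329, 0.2086, 0.1752]
ee_rot: [-0.0, 0.998, 0.066, -0.0]
contact_force: [0.2, -0.5, -6.7]
width: 0.0105
clock: 10.4
position: [0.5328, 0.2085, 0.1732]
ee_rot: [-0.0, 0.998, 0.066, -0.0]
contact_force: [0.1, 0.4, -7.0]
width: 0.0106
[-0.02281264  0.00683487 -0.07838518] [ 0.08649095  0.40122702 -6.96993954]
```

No resistance 6 mm below the stud ends, so the holes are over the studs. I'll keep going gently.

```bash
python3 -m jog '[0,0,1.5,0,0,0,0,0,3,0,0,0,0,0,4.5,0,0,0,0,0,4.5,0,0,0]'; python3 -m jog '[0,0,1.5,0,0,0,0,0,3,0,0,0,0,0,4.5,0,0,0,0,0,4.5,0,0,0]';python3 -m jog '[0,0,0.7,0,0,0,0,0,1.5,0,0,0,0,0,1.5,0,0,0]'
```

```text
clock: 10.9
position: [0.5328, 0.2085, 0.1686]
ee_rot: [0.0, 0.998, 0.066, -0.0]
contact_force: [0.1, -1.0, -6.2]
width: 0.0109
clock: 11.4
position: [0.5328, 0.2086, 0.1641]
ee_rot: [-0.0, 0.998, 0.066, -0.0]
contact_force: [-0.4, -0.0, -5.8]
width: 0.0108
clock: 11.78
position: [0.5329, 0.2086, 0.1627]
ee_rot: [-0.0, 0.998, 0.066, -0.0]
contact_force: [-1.1, -0.2, -5.6]
width: 0.0109
```

```bash
for i in 1 2; do python3 -m jog '[0,0,0.4,0,0,0,0,0,0.8,0,0,0,0,0,0.8,0,0,0]'; done
```

```text
clock: 12.15
position: [0.5329, 0.2086, 0.162]
ee_rot: [-0.0, 0.998, 0.066, 0.0]
contact_force: [0.2, 0.6, -6.5]
width: 0.0106
clock: 12.52
position: [0.533, 0.2085, 0.1619]
ee_rot: [-0.0, 0.998, 0.066, 0.0]
contact_force: [-2.0, -1.0, -0.3]
width: 0.0108
```

```bash
python3 -m jog '[0,0,0.5,0,0,0,0,0,0.5,0,0,0]'; python3 -m jog '[0,0,0,0,0,0,0,0,0,0,0,0,0,0,0,0,0,0,0,0,0,0,0,0,0,0,0,0,0,0,0,0,0,0,0,0]' 0; python3 -m jog '[0,0,-15,0,0,0,0,0,-40,0,0,0,0,0,-80,0,0,0,0,0,-100,0,0,0,0,0,-100,0,0,0]'
python3 - <<'E'
from rig import *
from h import *
d=get_image("wrist"); save(d,"w6.pkl"); cv2.imwrite("pics/w6.png",d["frame"][:,:,::-1]); s=get_state(); print(s["position"],s["ee_rot"],s["contact_force"],s["qpos"])
d=get_image("side"); save(d,"s6.pkl");cv2.imwrite("pics/s6.png",cv2.resize(d["frame"][220:340,270:400,::-1],None,fx=5,fy=5,interpolation=cv2.INTER_CUBIC))
d=get_image("scene"); save(d,"c6.pkl");cv2.imwrite("pics/sc6.png",cv2.resize(d["frame"][120:215,280:400,::-1],None,fx=6,fy=6,interpolation=cv2.INTER_CUBIC))
E
```

```text
clock: 12.78
position: [0.533, 0.2085, 0.1619]
ee_rot: [-0.0, 0.998, 0.066, 0.0]
contact_force: [-2.8, -1.7, 5.0]
width: 0.0106
clock: 13.52
position: [0.533, 0.2086, 0.1607]
ee_rot: [-0.0, 0.998, 0.066, 0.0]
contact_force: [-0.9, -0.1, 0.9]
width: 0.0852
clock: 14.15
position: [0.5341, 0.2089, 0.2635]
ee_rot: [-0.001, 0.998, 0.066, 0.003]
contact_force: [0.1, 0.8, -0.3]
width: 0.0854
[0.53321948 0.20866346 0.26179514] [-2.50506814e-04  9.97830565e-01  6.58245884e-02  1.10620439e-03] [-0.17593045  0.69340025  0.15294115] [2.51455042e-01 2.64987498e-01 1.49179538e+00 8.56923636e-05
 1.38254291e+00 1.69049091e+00]
```

View pics/w6.png

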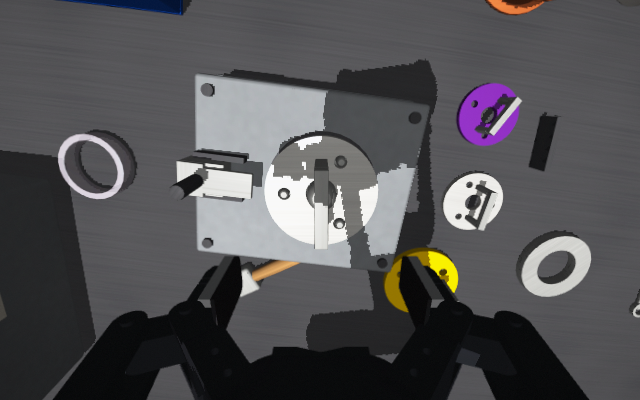

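View pics/s6.png

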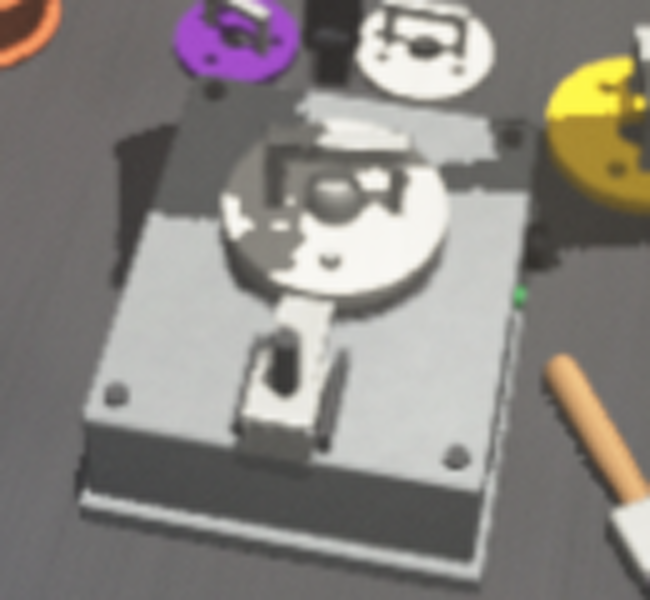

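View pics/sc6.png

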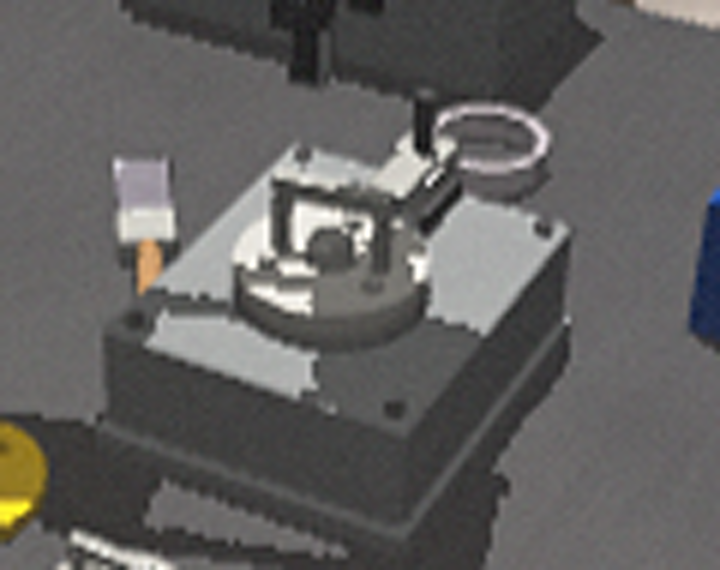

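Run:
```python
from h import *
np.set_printoptions(precision=4,suppress=True)
c=cam(load("w6.pkl"));c1=cam(load("w1.pkl"));s=cam(load("c6.pkl"));d=cam(load("s6.pkl"))
I=load("w6.pkl")["frame"]; cv2.imwrite("pics/w6b.png",cv2.resize(I[130:220,150:270,::-1],None,fx=6,fy=6,interpolation=cv2.INTER_CUBIC))
w=(180+(135.5)/6-.5,15+(182.5)/6-.5)
print(tri([(c1,w),(s,(280+424.5/6-.5,120+95.5/6-.5)),(d,(270+287.5/5-.5,220+337.5/5-.5))]))
E=np.array([onz(c,(177,191),.164)]);print(E)
for z in(.0,.1,.2,.25):print(z,onz(c,(95,345),z),onz(c,(55,155),z))
```

```text
(array([0.5324, 0.3305, 0.1634]), array([1.37, 0.47, 0.3 ]))
[[0.5346 0.3301 0.164 ]]
0.0 [0.1551 0.576  0.    ] [0.505  0.5857 0.    ]
0.1 [0.2746 0.4839 0.1   ] [0.5341 0.491  0.1   ]
0.2 [0.394  0.3918 0.2   ] [0.5631 0.3964 0.2   ]
0.25 [0.4537 0.3457 0.25  ] [0.5777 0.3491 0.25  ]
```

View pics/w6b.png

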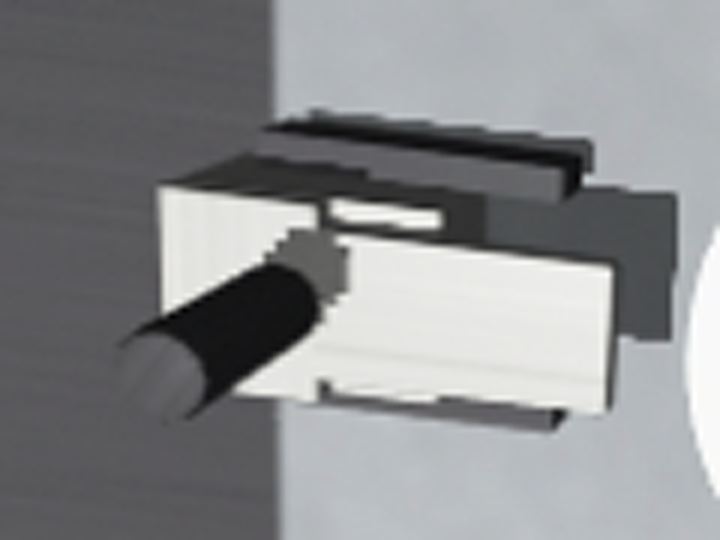

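```bash
python3 -m jog '[6,-40,0,0,0,3, 12,-90,0,0,0,7.5, 16,-120,0,0,0,7.5, 16,-120,30,0,0,7.5, 16,-120,70,0,0,7.5, 16,-120,100,0,0,7.5,16,-120,111,0,0,7.5,16,-120,111,0,0,7.5]'
python3 - <<'E'
from rig import *
from h import *
d=get_image("wrist"); save(d,"w7.pkl"); cv2.imwrite("pics/w7.png",d["frame"][:,:,::-1]); s=get_state(); print(s["position"],s["ee_rot"],s["contact_force"])
E
```

```text
clock: 15.3
position: [0.5326, 0.3294, 0.1487]
ee_rot: [0.0, 1.0, 0.0, -0.001]
contact_force: [0.6, 0.1, 0.0]
width: 0.0856
[0.53337908 0.32973867 0.14997741] [-1.07942507e-04  9.99999922e-01  3.47639044e-04  1.52642585e-04] [ 0.62787101 -0.65592131  0.58310398]
```

View pics/w7.png

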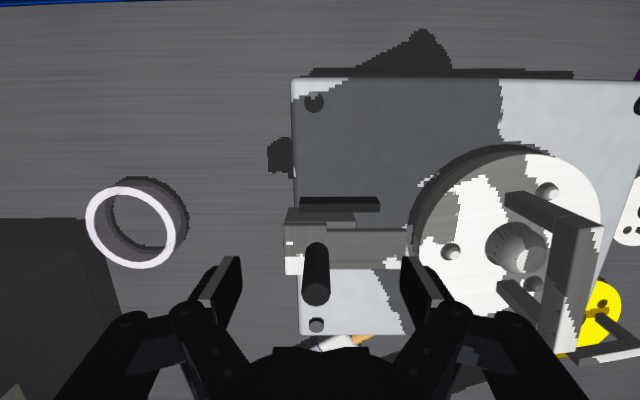

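```bash
python3 -m jog '[0,0,0,0,0,0,0,0,0,0,0,0,0,0,0,0,0,0,0,0,0,0,0,0,0,0,0,0,0,0,0,0,0,0,0,0]' 1 25; python3 -m jog '[0,3,0,0,0,0,0,6,0,0,0,0,0,9,0,0,0,0,0,12,0,0,0,0,0,15,0,0,0,0,0,17,0,0,0,0,0,17,0,0,0,0]'; python3 -m jog '[0,1,0,0,0,0,0,2,0,0,0,0,0,2,0,0,0,0]'
```

```text
clock: 16.1
position: [0.5332, 0.3301, 0.1503]
ee_rot: [-0.001, 1.0, 0.0, 0.0]
contact_force: [-0.9, 0.8, 3.9]
width: 0.0132
clock: 16.98
position: [0.5332, 0.3124, 0.1502]
ee_rot: [-0.0, 1.0, 0.0, 0.0]
contact_force: [-0.1, 2.2, 5.4]
width: 0.0132
clock: 17.35
position: [0.5333, 0.3106, 0.1502]
ee_rot: [-0.0, 1.0, 0.0, 0.0]
contact_force: [-2.8, 2.9, 5.6]
width: 0.0132
```

```bash
for i in 1 2 3; do python3 -m jog '[0,1,0,0,0,0,0,2,0,0,0,0,0,2,0,0,0,0]';done
```

```text
clock: 17.73
position: [0.5333, 0.3086, 0.1502]
ee_rot: [-0.0, 1.0, 0.0, 0.0]
contact_force: [-0.8, 3.1, 5.2]
width: 0.0134
clock: 18.1
position: [0.5332, 0.3081, 0.1503]
ee_rot: [-0.002, 1.0, 0.0, 0.0]
contact_force: [-1.6, 6.7, 5.1]
width: 0.0133
clock: 18.48
position: [0.5333, 0.308, 0.1503]
ee_rot: [-0.004, 1.0, -0.0, 0.001]
contact_force: [-1.4, 11.1, 3.6]
width: 0.013
```

```bash
python3 -m jog '[0,1.5,0,0,0,0,0,1.5,0,0,0,0]'; python3 -m jog '[0,-3,0,0,0,0,0,-3,0,0,0,0,0,-3,0,0,0,0,0,-3,0,0,0,0,0,-3,0,0,0,0,0,-3,0,0,0,0]' 0; python3 -m jog '[0,0,-20,0,0,0,0,0,-60,0,0,0,0,0,-110,0,0,0,0,0,-150,0,0,0,0,0,-150,0,0,0]'
python3 - <<'E'
from rig import *
from h import *
d=get_image("wrist"); save(d,"w8.pkl"); cv2.imwrite("pics/w8.png",d["frame"][:,:,::-1]); s=get_state(); print(s["position"],s["ee_rot"],s["contact_force"])
for n,(x,y,w,h) in dict(side=(270,220,130,120),scene=(280,120,120,95)).items():
    d=get_image(n); save(d,n+"8.pkl");cv2.imwrite(f"pics/{n}8.png",cv2.resize(d["frame"][y:y+h,x:x+w,::-1],None,fx=5,fy=5,interpolation=cv2.INTER_CUBIC)); cv2.imwrite(f"pics/{n}8f.png",d["frame"][:,:,::-1])
E
```

```text
clock: 18.73
position: [0.5333, 0.3079, 0.1503]
ee_rot: [-0.005, 1.0, -0.0, 0.001]
contact_force: [-1.5, 15.3, 2.6]
width: 0.0134
clock: 19.48
position: [0.5331, 0.306, 0.1497]
ee_rot: [0.0, 1.0, 0.0, 0.0]
contact_force: [0.3, 0.5, -0.2]
width: 0.0852
clock: 20.1
position: [0.5346, 0.3068, 0.304]
ee_rot: [-0.002, 1.0, 0.0, 0.004]
contact_force: [0.1, -0.4, -0.6]
width: 0.0855
[0.53356042 0.30634238 0.30139092] [-7.33587338e-04  9.99998218e-01  4.14480673e-04  1.68944583e-03] [-0.19361901 -0.72692415 -0.67208283]
```

View pics/w8.png

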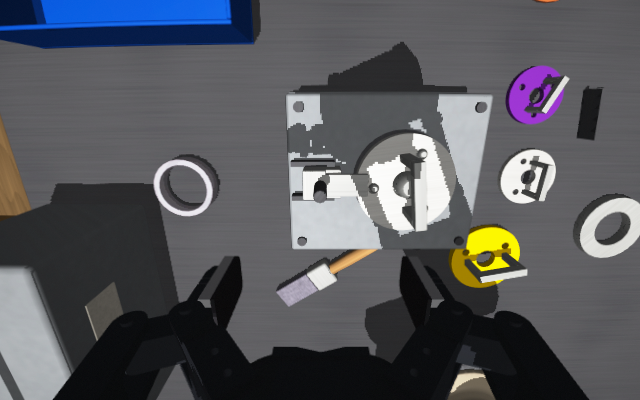

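View pics/side8.png

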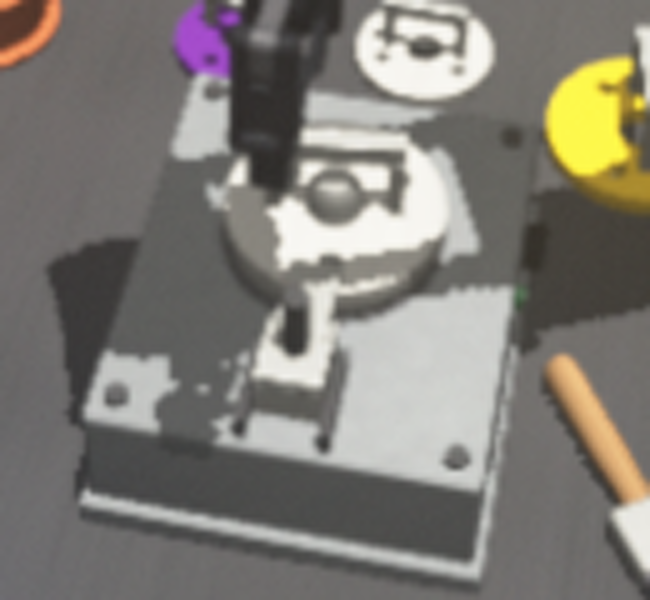

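View pics/scene8f.png

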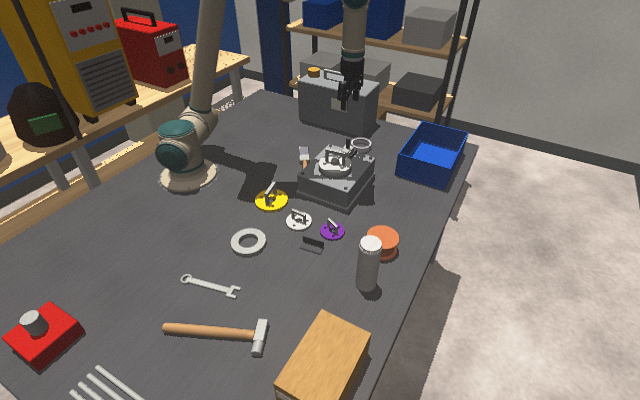

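Run:
```python
from h import *
I=load("w8.pkl")["frame"]; cv2.imwrite("pics/w8a.png",cv2.resize(I[120:240,280:470,::-1],None,fx=4,fy=4,interpolation=cv2.INTER_CUBIC))
```

```text
(no output)
```

View pics/w8a.png

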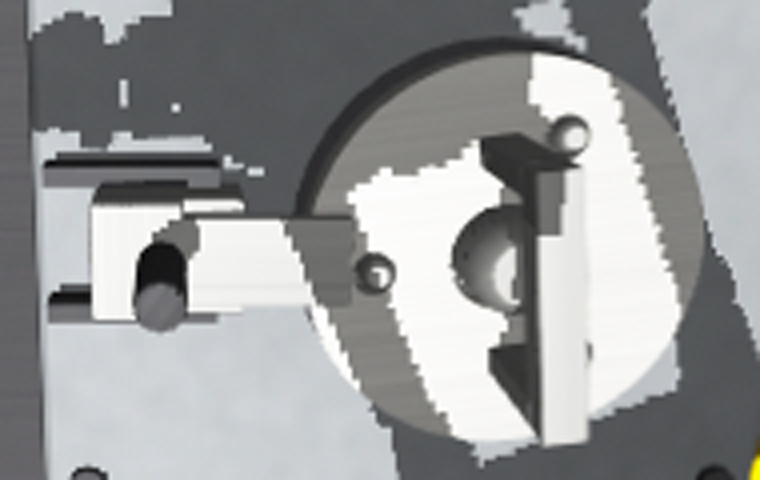

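Run:
```python
from rig import *
from h import *
np.set_printoptions(precision=4,suppress=True)
c=cam(load("w8.pkl"));f=lambda u,v:np.array([280+(u+.5)/4-.5,120+(v+.5)/4-.5])
print("tip",onz(c,f(352,260),.1195),"post",onz(c,f(160,305),.164))
E=[(705,250),(515,52),(390,100),(650,120),(690,330),(395,405)]
P=np.array([onz(c,f(*e),.114)[:2] for e in E]); r=least_squares(lambda x:np.hypot(*(P-x[:2]).T)-x[2],[.53,.2,.058]); print(r.x,r.fun)
A=onz(c,f(552,160),.166);B=onz(c,f(565,440),.166);print("bar",A,B,np.linalg.norm(A-B))
s=get_state();print(s["clock"],s["contact_force"],s["width"])
```

```text
tip [0.5332 0.2535 0.1195] post [0.5339 0.3079 0.164 ]
[0.5325 0.2068 0.0572] [-0.0003  0.0012  0.0016 -0.0038  0.0031 -0.0018]
bar [0.5705 0.2155 0.166 ] [0.4984 0.2042 0.166 ] 0.07302821127269188
20.25 [ 0.3383 -0.4058 -0.4473] 0.0855997184308256
```

The tongue laps about 12.5 mm over the rim, which matches fully shut. The plate is seated and the gripper is clear, so I'm handing in.

```bash
python3 -c "
from rig import *
print(sign_off())"
```

```text
the job is handed in; nothing more can be done
None
```

The larger white faceplate (about 118 mm; the other white one measured 88 mm) is on the positioner with the latch pushed shut, and I handed the job in at about 20 s.

- **Fit:** I read the spindle's offset from the wrist camera as about +7.5°, turned the plate to match and lowered it. There was no resistance as the holes passed the studs. I stopped once it sat on the seat. The highest force I read there was about 12 N on the plate, well under 60 N, but I only read forces at the end of each move.
- **Seated check:** The gripper stopped at 0.162 m, where I expected about 0.161 m for a plate that is home. The pictures show the studs standing in the holes and the plate flat. The fitted rim centre was within about 2 mm of the spindle axis, though that fit was loose, with errors up to 4 mm at single edge points.
- **Latch:** I gripped the post and slid it about 22 mm to a hard stop, with about 15 N at the end, then let go. The tongue now laps about 12.5 mm over the rim, against about 12 mm when fully shut.
- **At hand-in:** The gripper was open, about 14 cm above the latch post, with contact forces at noise level. The other items look unmoved in the pictures, but I did not measure them.

One slip along the way: my second carrying move used the tool's old axes, which left the plate about 45 mm off to the side in free air. I corrected it before lowering, and nothing was touched.

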